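Hang the pantry bin on its rail

TASK

Hang the blue bin on the white rail: with its front tilted up, slip its rear tongue in through the groove and up behind the black strip, then swing the front down until the bin hangs level by itself, fully home on the ledge and square against the rail. Anywhere along the rail will do; leave the grey bin and the jar where they stand.

Things in the scene. Friction and masses are not known exactly. Their poses are not given: they have to be found in the camera images.
- bin_mid (a point): Blue plastic bin, loose, upright: open box 110 long (x) x 50 wide (y) x 50 high, walls 3, about 0.13 kg. Point: centre of the box, 25 above its underside; +x to its front (white label), -x to its rear. Grip it across the 50 by its flat sides. A tab (40 wide, 5 thick, top level with the rim, underside 20 above this point) runs back from the rear wall (x -55) to the tongue.
- bin_tongue (a point): Middle of the tip of the blue bin's upright rear tongue, a plate 40 wide and 4 thick. In the axes of bin_mid it lies at x -69, z +68, and the plate spans x -67 to -71. The tongue stands 48 tall above the tab's underside; 12 of space lie between it and the box's rear wall.
- rail_groove (a point): White hanging rail, fixed, 240 long (y) between end cheeks, 152 high. +x points out of its front, away from the robot. Point: middle of the front top edge of its ledge, 100 above the worktop; ledge solid from x 0 to -50. Above is the groove, a front opening z 0 to 36. Home: tab on the ledge, bin's axes along these, box centre at x 55 to 63, z about -20; it hangs up to 5 degrees front-down.
- rail_strip (a point): Middle of the lower edge of the black strip over the groove: strip 4 thick, 16 high, this edge 36 above the ledge. Behind it a channel 42 deep, open on top, with a back board as high as the strip. Axes as rail_groove. The tongue (48) passes the opening (36) only with the bin's front tilted up 15 to 45 degrees (35 is easy), moving in and up; home, its tip is 12 above this edge.
- greybin: Bystander: a loose grey plastic bin of the same box size, 110 x 50 x 50, without tab or tongue. Origin at the centre of its underside, x along its length.
- jar: Bystander: a small jar with a red cap and paper label, diameter 56, height 70, loose. Origin at the centre of its underside.
Not all that is in view belongs to the job. Of the things that look like the part that bears bin_mid, take the one that is farthest to the robot's right at the start.

How it is judged:
By the outcome, as a careful person would: the job done as asked, in the order asked, and still so for the second after the job is handed in, with the robot touching nothing.
It also fails if it takes over 45 s, if anything falls off the work surface, if the arm or the gripper's body presses on something with over 40 N, if the wrist force passes 120 N, or if a joint passes its speed limit or range.

ROBOT

A 7-joint arm with a two-finger parallel gripper is mounted at the origin on the work surface. World frame = base frame: x ahead of the robot, y to its left, z up, the work surface at z = 0. Lengths are in m, angles in rad, forces in N, time in s.
With the tool pointing down it reaches from about 0.425 to 0.925 m from the base axis. Payload 6.8 kg.
Tool frame: the origin (TCP) lies on the centre line of the jaws, within the pads' length; the fingertips stand 14 mm ahead of it and the grasp point (between the pads) lies 5 mm behind it (bot.finger_overhang is the distance from the TCP to the fingertips, in m); z points along the fingers, y is the line along which they close (so a half turn about z gives the same grasp; the last joint's range is limited). The gripper opens to 85 mm and grips with 20 to 120 N. Pads are 22 mm wide; open, the fingers measure 114 mm over their backs; the gripper's body (76 mm by 85 mm) begins 54 mm behind the grasp point. The pads swing forward as they close: fully open they stand 13 mm farther back than shut.
Start: joints at [-1.343, 0.477, 0.022, 1.555, -0.011, 1.109, -0.083], TCP at [0.222, 0.637, 0.245] pointing down, gripper open.
Joint ranges: [-2.96, 2.96], [-0.34, 2.1], [-1.41, 1.46], [0.24, 2.44], [-1.37, 4.51], [0.17, 1.92], [-2.96, 2.96]. Speed limits (rad/s): [2.39, 2.39, 3.14, 3.14, 3.14, 3.14, 3.14].

INTERFACE

Orientations are given as a unit quaternion [w, x, y, z].
In Python, from station import bot gives the robot as it stands.
- The arm moves only by the shell command python3 -m inch 'ROWS' [OPENING] [FORCE]. ROWS is JSON, a list of rows, each a list of 4 numbers: the shift along the tool's x, y, z in m, then the turn about the tool's z in degrees. A call has 1 to 12 rows; each row shifts and turns the commanded pose from where the row before left it, along the tool's axes as they then stand; what a row does not reach is not made up. A row lasts 1/10 s, in which the tool goes at most 50 mm and 8.59 degrees, less where a joint would pass 70% of its speed; a pose out of reach is approached as far as the arm can. A call is refused whole if a number of a shift passes 0.05 or a number of a turn 8.59, either way. A call with a gripper value outside its range is refused whole. OPENING is the finger opening in m, from 0 to 0.0854, set as the call begins (- or left out, the last holds). The fingers move at their own pace and stop on an object; FORCE is the grip in N (left out, the last holds). Time passes only in rows, so rows that do not move let the fingers close. It gives the time, the measured TCP pose, the force, the opening and the grip force at its end, in the units of the state.
- bot.get_obs(): the state, without advancing time (a new reading comes with each control period).
- bot.read_camera(name): name is "scene" or "top" or "wrist"; returns a dict with "color" (400x640x3 uint8, red, green, blue), "mtx" (3x3 intrinsics, pixels), "world_from_camera" (4x4, takes a point from camera to world coordinates); the wrist camera has in their place "hand_eye" (4x4, takes a point from camera to tool coordinates, whose origin is the TCP and whose axes are the flange's). Camera axes: x right, y up, looking along -z (the intrinsics and any distortion apply to the point x, -y, -z); pixel columns grow to the right and rows downward; lengths in m; the calibration is good to about 2 mm. A picture is of the moment at which its call begins: read the wrist's pose just before it. There is no depth.
- bot.hand_in(): hands the job in; it is judged then, once.
The state is a dict: "t": time; "q": joint angles; "joint_vel": joint speeds; "joint_torque": joint torques, N m; "eef_pos": TCP position; "tool_rot": TCP orientation; "contact_force": force on the tool from outside, world axes, zero at the start; "torque": the same for the moment, N m; "gripper_width": opening from 0.0 (shut) to 1.0 (fully open); "grasp_force": force on a finger pad.
Only numpy, scipy, OpenCV 4.12 (cv2) and the standard library are available. Lean on these libraries where they do the work, as an engineer would, in place of code of your own. Each camera call takes 0.05 s, during which the arm holds its last target. There are 200 camera calls.

## Working session

There is one attempt and no reset: what is moved stays moved. The work goes in short steps, Python scripts to look and compute and a shell command to move; the robot and the scene stay as the last step left them, time stands still between calls to the robot, and variables do not carry over. Pictures are saved under pics/ and viewed, at most 10 in all, crops included, and the job is handed in when it is done.

```bash
mkdir -p pics; ls; python3 - <<'E'
from station import bot
import cv2,numpy as np
print(bot.get_obs())
for n in("scene","top"):
    d=bot.read_camera(n); cv2.imwrite(f"pics/{n}0.png",d["color"][:,:,::-1]); print(n,d["mtx"].tolist(),np.round(d["world_from_camera"],4).tolist(),[k for k in d])
E
```

```text
pics
{'t': 0.0, 'q': array([-1.34309781,  0.47780994,  0.02233038,  1.5564529 , -0.01148643,
        1.10934981, -0.08308069]), 'joint_vel': array([ 0.00167799, -0.00105553,  0.00195205,  0.00103726, -0.00050453,
       -0.0004778 ,  0.00104783]), 'joint_torque': array([ 1.97410518e-04, -5.96449149e+01,  1.60830639e+00, -2.81192887e+01,
        1.25406525e-02,  9.59708792e-03,  2.58707274e-05]), 'eef_pos': array([0.22224755, 0.63674399, 0.24431834]), 'tool_rot': array([-8.39408245e-05,  1.67084199e-01,  9.85942177e-01, -9.42199080e-04]), 'contact_force': array([-0.53506722, -0.35649401,  0.38697997]), 'torque': array([-0.03453057, -0.0351087 ,  0.01303692]), 'grasp_force': 0.0, 'gripper_width': 0.9991957682111324}
scene [[511.72086608982164, 0.0, 325.69607157986076], [0.0, 511.72086608982164, 195.60588772435602], [0.0, 0.0, 1.0]] [[-0.3341, -0.7735, 0.5386, 1.2504], [0.9425, -0.2788, 0.1844, 0.1658], [0.0075, 0.5692, 0.8222, 1.1575], [0.0, 0.0, 0.0, 1.0]] ['color', 'mtx', 'world_from_camera']
top [[371.84142787929767, 0.0, 313.84074030834995], [0.0, 371.84142787929767, 198.85652242021465], [0.0, 0.0, 1.0]] [[0.009, 0.9928, -0.1195, 0.4651], [-0.9999, 0.0073, -0.0152, -0.0663], [-0.0142, 0.1197, 0.9927, 0.9472], [0.0, 0.0, 0.0, 1.0]] ['color', 'mtx', 'world_from_camera']
```

View pics/scene0.png

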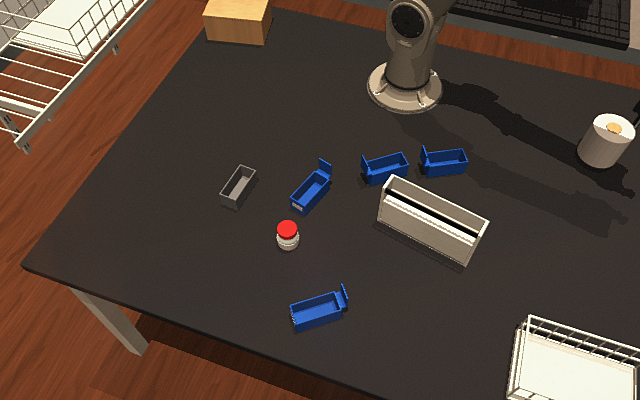

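View pics/top0.png

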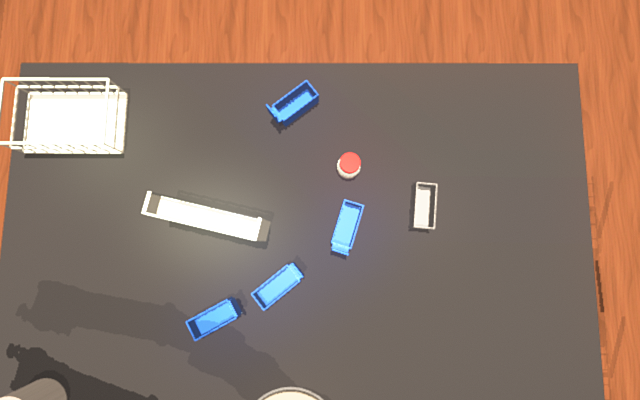

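Top view: the blue bins are at (347,227), (277,287), (213,320) and (295,103). The robot's right is image right, so the target is the one at (347,227), with its tongue toward the robot. The rail runs from (145,205) to (268,230). Next I'll crop both for detail.

```bash
cat >h.py <<'E'
import numpy as np,cv2
from station import bot
C={}
def cam(n):
    d=bot.read_camera(n)
    if n=="wrist":
        o=bot.get_obs(); w,x,y,z=o["tool_rot"]
        from scipy.spatial.transform import Rotation as R
        T=np.eye(4);T[:3,:3]=R.from_quat([x,y,z,w]).as_matrix();T[:3,3]=o["eef_pos"]
        d["world_from_camera"]=T@d["hand_eye"]
    C[n]=d; return d
def ray(d,p):
    K=d["mtx"];T=d["world_from_camera"]
    v=np.array([(p[0]-K[0,2])/K[0,0],-(p[1]-K[1,2])/K[1,1],-1.])
    v=T[:3,:3]@v; return T[:3,3],v/np.linalg.norm(v)
def onz(d,p,z):
    o,v=ray(d,p); return o+v*(z-o[2])/v[2]
def tri(d1,p1,d2,p2):
    A=np.zeros((3,3));b=np.zeros(3);L=[ray(d1,p1),ray(d2,p2)]
    for o,v in L:
        M=np.eye(3)-np.outer(v,v);A+=M;b+=M@o
    X=np.linalg.solve(A,b); return X,[float(np.linalg.norm(np.cross(X-o,v))) for o,v in L]
E
python3 - <<'E'
from h import *
a=cv2.imread("pics/top0.png");b=cv2.imread("pics/scene0.png")
im=np.zeros((600,800,3),np.uint8)
def put(s,x0,y0,w,h,k,X,Y):
    im[Y:Y+h*k,X:X+w*k]=cv2.resize(s[y0:y0+h,x0:x0+w],None,fx=k,fy=k,interpolation=cv2.INTER_CUBIC)
put(a,137,183,140,65,4,0,0); put(a,322,195,50,65,4,570,0)
put(b,368,168,130,100,4,0,270);put(b,280,155,60,65,4,540,270)
cv2.imwrite("pics/z1.png",im)
E
```

```text
Traceback (most recent call last):
ValueError: could not broadcast input array from shape (400,520,3) into shape (330,520,3)
```

```bash
python3 - <<'E'
from h import *
a=cv2.imread("pics/top0.png");b=cv2.imread("pics/scene0.png")
im=np.zeros((600,800,3),np.uint8)
def put(s,x0,y0,w,h,k,X,Y):
    im[Y:Y+h*k,X:X+w*k]=cv2.resize(s[y0:y0+h,x0:x0+w],None,fx=k,fy=k,interpolation=cv2.INTER_CUBIC)
put(a,137,183,140,65,4,0,0); put(a,322,195,50,65,4,570,0)
put(b,370,170,130,100,3,0,280);put(b,280,155,60,65,4,540,280)
cv2.imwrite("pics/z1.png",im)
E
```

```text
(no output)
```

View pics/z1.png

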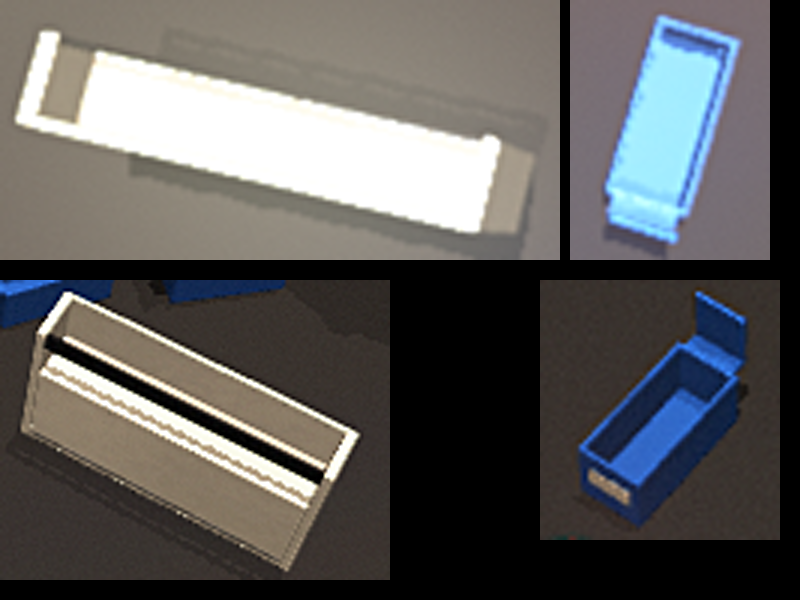

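```bash
python3 - <<'E'
from h import *
np.set_printoptions(precision=4,suppress=True)
t,s=cam("top"),cam("scene")
for n,p,q in [("rail RR",(256.5,241),(392.7,174.5)),("rail RL",(141.5,213.7),(489,221.3)),
 ("bin FR",(364.5,205),(290.75,197.5)),("bin FL",(344.5,199.5),(305,206.75)),("bin RR",(351.2,250),(315,171.75)),("bin RL",(331.2,243.7),(329.5,179.25)),
 ("tip R",(348.5,255),(319.2,158.2)),("tip L",(332.5,250.5),(331.2,164.5))]:
    print(n,*tri(t,p,s,q), onz(t,p,.05),onz(t,p,.152))
for p in [(148.2,191.2),(260.7,217.5)]: print("rail front",onz(t,p,.152))
o=bot.get_obs();print(o["t"],cam("wrist")["hand_eye"])
E
```

```text
rail RR [0.4688 0.0712 0.1412] [0.002379370599408407, 0.0023793705994084053] [0.4701 0.0842 0.05  ] [0.4695 0.0671 0.152 ]
rail RL [0.5264 0.3213 0.1444] [0.00017348581737535202, 0.00017348581737519462] [0.5336 0.3667 0.05  ] [0.5258 0.3175 0.152 ]
bin FR [ 0.5587 -0.1724  0.0442] [0.003794636215154012, 0.003794636215153953] [ 0.559  -0.1754  0.05  ] [ 0.5483 -0.163   0.152 ]
bin FL [ 0.5723 -0.1254  0.0429] [0.002227326526056455, 0.0022273265260564002] [ 0.5721 -0.1271  0.05  ] [ 0.5599 -0.1202  0.152 ]
bin RR [ 0.45   -0.1424  0.0349] [0.001931085404706691, 0.001931085404706648] [ 0.4508 -0.1429  0.05  ] [ 0.4524 -0.1342  0.152 ]
bin RL [ 0.4649 -0.0942  0.041 ] [0.001293083230906735, 0.001293083230906694] [ 0.4653 -0.0952  0.05  ] [ 0.4653 -0.0919  0.152 ]
tip R [ 0.4397 -0.1327  0.0861] [0.0010181473083049895, 0.0010181473083049602] [ 0.4389 -0.1365  0.05  ] [ 0.4419 -0.1285  0.152 ]
tip L [ 0.4494 -0.0957  0.0865] [0.001431264155097982, 0.0014312641550980186] [ 0.4492 -0.0983  0.05  ] [ 0.451  -0.0947  0.152 ]
rail front [0.5749 0.306  0.152 ]
rail front [0.5197 0.0595 0.152 ]
0.2 [[-0.0006  0.9543  0.2987  0.077 ]
 [ 1.      0.0007 -0.0002 -0.0003]
 [-0.0004  0.2987 -0.9543 -0.128 ]
 [ 0.      0.      0.      1.    ]]
```

Both views agree on sizes. The bin centre is at about (0.512,-0.135) with yaw -16.5°, and its rim is at about 0.045. The rail front centre is at about (0.547,0.183) with yaw -12.6° and depth 50 mm. I'll move above the bin.

```bash
cat >>h.py <<'E'
def tool():
    from scipy.spatial.transform import Rotation as R
    o=bot.get_obs(); w,x,y,z=o["tool_rot"]; return o["eef_pos"],R.from_quat([x,y,z,w]).as_matrix()
def togo(X,yaw):  # world target TCP, bin-x yaw in deg (tool x = -bin x)
    p,M=tool(); d=M.T@(np.array(X)-p); cur=np.degrees(np.arctan2(-M[1,0],-M[0,0]))
    print("TCP",np.round(p,4),"yaw",round(cur,2),"tilt",np.round(M[:,2],3),"togo tool mm",np.round(d*1000,1),"turn",round(-(yaw-cur),2),"t",bot.get_obs()["t"])
E
python3 -m inch '[[-0.022,-0.0264,0,-2.7],[-0.022,-0.0264,0,0],[-0.022,-0.0264,0,0],[-0.022,-0.0264,0,0],[-0.022,-0.0264,0,0],[-0.022,-0.0264,0,0],[-0.022,-0.0264,0,0],[-0.022,-0.0264,0,0],[-0.022,-0.0264,0,0],[-0.022,-0.0264,0,0],[-0.022,-0.0264,0,0],[-0.022,-0.0264,0,0]]' 0.0854 20
python3 -m inch '[[-0.022,-0.0264,0,0],[-0.022,-0.0264,0,0],[-0.022,-0.0264,0,0],[-0.022,-0.0264,0,0],[-0.022,-0.0264,0,0],[-0.022,-0.0264,0,0],[-0.022,-0.0264,0,0],[-0.022,-0.0264,0,0],[-0.022,-0.0264,0,0],[-0.022,-0.0264,0,0],[-0.022,-0.0264,0,0],[0,0,0,0]]'
python3 -c "
from h import *
togo([.512,-.135,.2],-16.5)"
```

```text
t: 1.45
eef_pos: [0.3842, 0.2565, 0.2454]
tool_rot: [0.0, 0.144, 0.99, 0.0]
contact_force: [1.1, -0.3, -1.2]
gripper_width: 1.001
grasp_force: 0.0
t: 2.65
eef_pos: [0.534, -0.0945, 0.2456]
tool_rot: [0.001, 0.147, 0.989, -0.001]
contact_force: [0.4, 0.6, 0.8]
gripper_width: 1.004
grasp_force: 0.0
TCP [ 0.534  -0.0945  0.2456] yaw -16.92 tilt [ 0.001 -0.003 -1.   ] togo tool mm [  9.4 -45.   45.7] turn -0.42 t 2.65
```

```bash
python3 -m inch '[[0.0047,-0.0225,0.02,-0.4],[0.0047,-0.0225,0.025,0],[0,0,0,0],[0,0,0,0]]'
python3 - <<'E'
from h import *
togo([.512,-.135,.2],-16.5)
d=cam("wrist");cv2.imwrite("pics/w1.png",d["color"][:,:,::-1])
E
```

```text
t: 3.05
eef_pos: [0.511, -0.1296, 0.2]
tool_rot: [-0.001, 0.141, 0.99, 0.0]
contact_force: [-0.2, 0.2, 0.2]
gripper_width: 0.999
grasp_force: 0.0
TCP [ 0.511  -0.1296  0.2   ] yaw -16.18 tilt [-0.001  0.    -1.   ] togo tool mm [-2.5 -4.9  0. ] turn 0.32 t 3.05
```

View pics/w1.png

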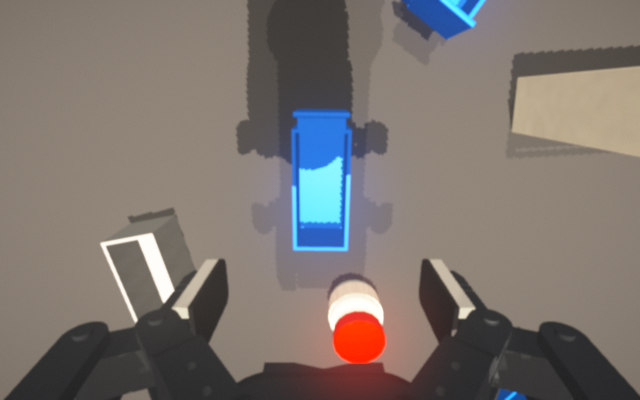

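Wrist view: the bin is upright in the image, with front rim corners at (293,249) and (348,249) and rear rim corners at about (292,128) and (350,128). The jar is ahead of it and clear.

```bash
python3 - <<'E'
from h import *
np.set_printoptions(precision=4,suppress=True)
d=cam("wrist")
P=[onz(d,p,.05) for p in [(293,249),(348,249),(292,128),(350,128)]]
for p in P:print(p)
c=np.mean(P,0);print(c,np.linalg.norm(P[1]-P[0]),np.linalg.norm(P[2]-P[0]))
f=(P[0]+P[1]-P[2]-P[3]);y=np.degrees(np.arctan2(f[1],f[0]));print(y)
t=C.get("top") or cam("top");s=cam("scene")
print("jar",onz(t,(349,160),.07))
# height: rim corners wrist vs scene
for p,q in [((293,249),(290.75,197.5)),((348,249),(305,206.75)),((350,128),(329.5,179.25))]: print(tri(d,p,s,q))
togo([c[0],c[1],.030],y)
E
```

```text
[ 0.5614 -0.1722  0.05  ]
[ 0.5756 -0.1232  0.05  ]
[ 0.4561 -0.1396  0.05  ]
[ 0.4694 -0.0934  0.05  ]
[ 0.5156 -0.1321  0.05  ] 0.05102228078473798 0.1102451912953167
-16.4513475741324
jar [ 0.6654 -0.1366  0.07  ]
(array([ 0.5612, -0.1697,  0.0495]), [0.002584058039850538, 0.002584058039850454])
(array([ 0.5758, -0.1224,  0.0492]), [0.0008560588410829799, 0.0008560588410829779])
(array([ 0.4694, -0.0924,  0.0474]), [0.0009662757660779834, 0.0009662757660779274])
TCP [ 0.5125 -0.1289  0.2011] yaw -16.04 tilt [ 0.002  0.    -1.   ] togo tool mm [ -3.7  -2.3 171.1] turn 0.41 t 3.25
```

```bash
python3 -m inch '[[-0.0037,-0.0023,0.035,0.4],[0,0,0.035,0],[0,0,0.035,0],[0,0,0.03,0],[0,0,0.02,0],[0,0,0.0161,0],[0,0,0,0]]'
python3 -m inch '[[0,0,0,0],[0,0,0,0],[0,0,0,0],[0,0,0,0],[0,0,0,0],[0,0,0,0],[0,0,0,0]]' 0.03 35
python3 -c "
from h import *
togo([.5156,-.1321,.03],-16.45)"
```

```text
t: 3.95
eef_pos: [0.5138, -0.1321, 0.0278]
tool_rot: [-0.001, 0.143, 0.99, 0.0]
contact_force: [-0.9, -0.0, 0.3]
gripper_width: 1.005
grasp_force: 0.0
t: 4.65
eef_pos: [0.5155, -0.1332, 0.0305]
tool_rot: [0.001, 0.144, 0.99, 0.0]
contact_force: [-0.7, 1.3, 7.2]
gripper_width: 0.581
grasp_force: 37.6
TCP [ 0.5155 -0.1332  0.0305] yaw -16.53 tilt [ 0.002  0.    -1.   ] togo tool mm [0.2 1.1 0.5] turn -0.08 t 4.65
```

```bash
python3 -m inch '[[0,0,-0.02,-2],[0,0,-0.035,-1.9],[0,0,-0.04,0],[0,0,-0.04,0],[0,0,-0.04,0],[0,0,-0.025,0],[0.01,0.025,0,0],[0.01,0.025,0,0],[0.01,0.025,0,0],[0.01,0.025,0,0],[0.01,0.025,0,0],[0.01,0.025,0,0]]'
python3 -m inch '[[0.01,0.025,0,0],[0.01,0.025,0,0],[0.01,0.025,0,0],[0.01,0.025,0,0],[0.01,0.025,0,0],[0.01,0.025,0,0],[0.008,0.015,0,0],[0,0,0,0],[0,0,0,0]]'
python3 - <<'E'
from h import *
togo([.4595,.2024,.23],-12.6)
a=cam("scene")["color"][120:270,300:500,::-1];b=cam("top")["color"][150:300,130:330,::-1]
cv2.imwrite("pics/l1.png",cv2.resize(np.hstack([a,b]),None,fx=2,fy=2,interpolation=cv2.INTER_CUBIC))
E
```

```text
t: 5.85
eef_pos: [0.488, 0.0272, 0.2295]
tool_rot: [0.0, 0.11, 0.994, 0.0]
contact_force: [0.7, 0.7, -1.4]
gripper_width: 0.578
grasp_force: 37.1
t: 6.75
eef_pos: [0.4582, 0.2016, 0.2292]
tool_rot: [-0.0, 0.11, 0.994, -0.0]
contact_force: [0.2, -0.2, -2.2]
gripper_width: 0.578
grasp_force: 37.1
TCP [0.4582 0.2016 0.2292] yaw -12.62 tilt [-0. -0. -1.] togo tool mm [-1.1  1.1 -0.8] turn -0.02 t 6.75
```

View pics/l1.png

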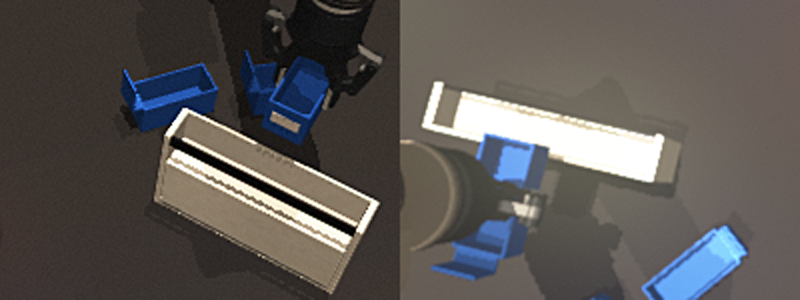

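The bin is held with its front over the rail's back board (top view (515,160), rail behind it). I'll loosen to 20 N and lower it, so the board pushes the front up.

```bash
python3 -m inch '[[0,0,0.02,0],[0,0,0.02,0],[0,0,0.004,0],[0,0,0.004,0],[0,0,0.004,0],[0,0,0,0]]' - 20
python3 -m inch '[[0,0,0.004,0],[0,0,0.004,0],[0,0,0.003,0],[0,0,0.003,0]]'
python3 - <<'E'
from h import *
togo([.4595,.2024,.158],-12.6)
a=cam("scene")["color"][120:270,300:500,::-1];b=cam("top")["color"][150:300,130:330,::-1]
cv2.imwrite("pics/l2.png",cv2.resize(np.hstack([a,b]),None,fx=2,fy=2,interpolation=cv2.INTER_CUBIC))
E
```

```text
t: 7.45
eef_pos: [0.458, 0.202, 0.1784]
tool_rot: [-0.001, 0.11, 0.994, 0.0]
contact_force: [-4.4, 0.1, 3.1]
gripper_width: 0.583
grasp_force: 38.7
t: 7.85
eef_pos: [0.4548, 0.203, 0.1646]
tool_rot: [-0.004, 0.11, 0.994, 0.0]
contact_force: [-19.0, 1.2, 18.3]
gripper_width: 0.579
grasp_force: 45.7
TCP [0.4548 0.203  0.1646] yaw -12.6 tilt [-0.007  0.001 -1.   ] togo tool mm [-4.7  0.4  6.5] turn -0.0 t 7.85
```

View pics/l2.png

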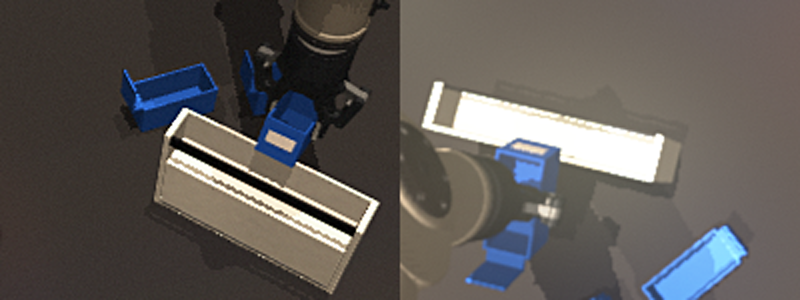

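The bin is tilting front-up, with the label now facing upward. The geometry gives about 25°, so I'll lower a bit more, then lift clear and measure the tilt.

```bash
python3 -m inch '[[0,0,0.003,0],[0,0,0.003,0],[0,0,0.002,0],[0,0,0,0]]'
python3 -m inch '[[0,0,-0.02,0],[0,0,-0.03,0],[0,0,-0.035,0],[0,0,0,0],[0,0,0,0]]' - 40
python3 - <<'E'
from h import *
togo([.4595,.2024,.23],-12.6)
a=cam("scene")["color"];cv2.imwrite("pics/s3.png",a[:,:,::-1]);b=cam("top")["color"];cv2.imwrite("pics/t3.png",b[:,:,::-1])
a=a[110:220,390:490,::-1];b=b[200:310,130:230,::-1]
cv2.imwrite("pics/l3.png",cv2.resize(np.hstack([a,b]),None,fx=4,fy=4,interpolation=cv2.INTER_CUBIC))
E
```

```text
t: 8.35
eef_pos: [0.4541, 0.203, 0.1558]
tool_rot: [-0.004, 0.109, 0.994, -0.0]
contact_force: [-18.3, 2.5, 12.0]
gripper_width: 0.584
grasp_force: 47.4
t: 8.85
eef_pos: [0.4591, 0.2022, 0.2414]
tool_rot: [0.001, 0.11, 0.994, 0.001]
contact_force: [0.6, 0.9, -1.9]
gripper_width: 0.58
grasp_force: 45.8
TCP [0.4591 0.2022 0.2414] yaw -12.68 tilt [ 0.002  0.002 -1.   ] togo tool mm [-0.3  0.3 11.4] turn -0.08 t 8.85
```

View pics/l3.png

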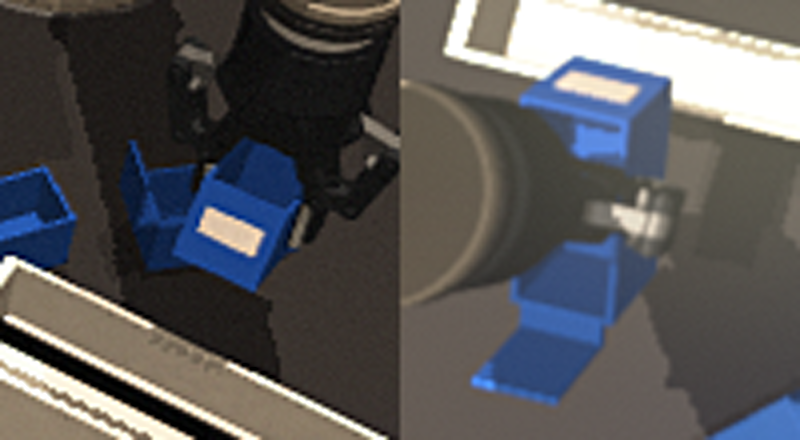

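Scene crop: front face corners at (208,177), (300,207), (255,290) and (175,253). Top crop: (612,122), (523,100), (578,57) and (668,78). I'll triangulate these.

```bash
python3 - <<'E'
from h import *
np.set_printoptions(precision=4,suppress=True)
t,s=cam("top"),cam("scene")
S=[(208,177),(300,207),(175,253),(255,290)];T=[(612,122),(523,100),(668,78),(578,57)]
P=[]
for a,b in zip(T,S):
    X,e=tri(t,(130+(a[0]-400)/4,200+a[1]/4),s,(390+b[0]/4,110+b[1]/4));P.append(X);print(X,e[0])
ex=np.array([np.cos(np.radians(-12.65)),np.sin(np.radians(-12.65)),0])
up=(P[0]+P[1]-P[2]-P[3])/2;print("len",np.linalg.norm(up),"tilt",np.degrees(np.arctan2(-up@ex,up[2])))
p,M=tool();m=np.mean(P,0);g=p-M[:,2]*.005
print("front-face centre rel grasp: x",(m-g)@ex,"z",m[2]-g[2])
for q in [(472,380),(558,402)]:
    for z in(.25,.27):print(onz(t,(130+(q[0]-400)/4,200+q[1]/4),z),(onz(t,(130+(q[0]-400)/4,200+q[1]/4),z)-g)@ex)
E
```

```text
[0.4867 0.1753 0.285 ] 0.0014771817892098873
[0.4942 0.2218 0.2851] 0.004398829759492083
[0.5087 0.1682 0.2393] 0.0004687586514040905
[0.5181 0.2145 0.237 ] 0.0020743477881853137
len 0.05270604790255769 tilt 27.05644904615042
front-face centre rel grasp: x 0.04461077755206697 z 0.017444864775144814
[0.3683 0.2484 0.25  ] -0.09748780588914885
[0.3711 0.2393 0.27  ] -0.0928025548128009
[0.3589 0.208  0.25  ] -0.09784790490965148
[0.3619 0.2001 0.27  ] -0.09315232352303816
```

Tilt is about 27°, and the bin has slipped about 8 mm back in the pads. I'll give it one more push for roughly 35°, with contact nearer the front edge.

```bash
python3 -m inch '[[0.012,0,0.03,0],[0,0,0.03,0],[0,0,0.015,0],[0,0,0.004,0],[0.0005,0,0.003,0],[0.001,0,0.003,0],[0.001,0,0.003,0],[0.001,0,0.003,0],[0,0,0,0]]' - 22
python3 -m inch '[[0,0,-0.02,0],[0,0,-0.03,0],[0,0,-0.04,0],[0,0,0,0],[0,0,0,0]]' - 45
python3 - <<'E'
from h import *
togo([.4595,.2024,.23],-12.6)
a=cam("scene")["color"];b=cam("top")["color"]
a=a[110:220,390:490,::-1];b=b[200:310,130:230,::-1]
cv2.imwrite("pics/l4.png",cv2.resize(np.hstack([a,b]),None,fx=4,fy=4,interpolation=cv2.INTER_CUBIC))
E
```

```text
t: 9.95
eef_pos: [0.4436, 0.2059, 0.1497]
tool_rot: [0.0, 0.11, 0.994, 0.0]
contact_force: [-0.9, 0.3, 2.0]
gripper_width: 0.581
grasp_force: 46.2
t: 10.45
eef_pos: [0.4435, 0.2058, 0.2399]
tool_rot: [0.001, 0.11, 0.994, 0.001]
contact_force: [-0.2, -0.4, -1.7]
gripper_width: 0.583
grasp_force: 47.3
TCP [0.4435 0.2058 0.2399] yaw -12.64 tilt [ 0.002  0.002 -1.   ] togo tool mm [-16.3   0.1   9.9] turn -0.04 t 10.45
```

View pics/l4.png

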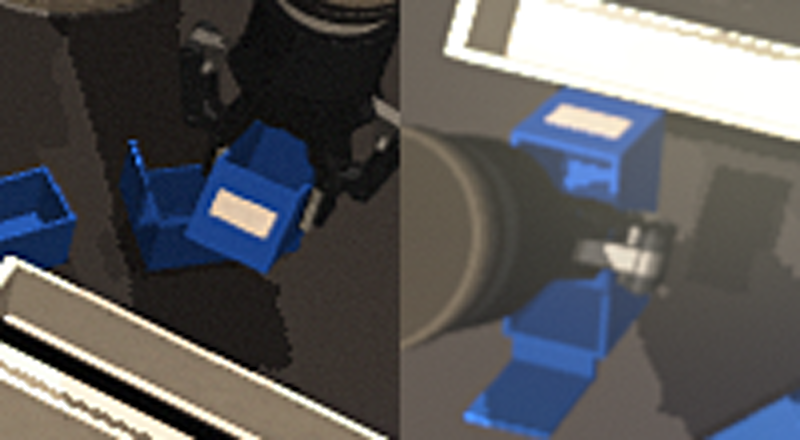

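That pass barely touched (2 N). I'll repeat it 9 mm further forward.

```bash
python3 -m inch '[[-0.009,0,0.03,0],[0,0,0.03,0],[0,0,0.015,0],[0,0,0.004,0],[0,0,0.003,0],[0,0,0.003,0],[0,0,0.003,0],[0,0,0.003,0],[0,0,0,0]]' - 22
python3 -m inch '[[0,0,0.002,0],[0,0,0,0]]'
python3 -m inch '[[0,0,-0.02,0],[0,0,-0.03,0],[0,0,-0.04,0],[0,0,0,0],[0,0,0,0]]' - 45
python3 - <<'E'
from h import *
togo([.4595,.2024,.23],-12.6)
a=cam("scene")["color"];b=cam("top")["color"]
a=a[110:220,390:490,::-1];b=b[200:310,130:230,::-1]
cv2.imwrite("pics/l5.png",cv2.resize(np.hstack([a,b]),None,fx=4,fy=4,interpolation=cv2.INTER_CUBIC))
E
```

```text
t: 11.45
eef_pos: [0.4518, 0.2039, 0.1492]
tool_rot: [-0.0, 0.11, 0.994, 0.0]
contact_force: [-5.2, -0.1, 5.9]
gripper_width: 0.582
grasp_force: 48.5
t: 11.65
eef_pos: [0.4516, 0.2039, 0.1474]
tool_rot: [-0.0, 0.11, 0.994, 0.001]
contact_force: [-5.7, -1.2, 7.7]
gripper_width: 0.58
grasp_force: 48.6
t: 12.15
eef_pos: [0.4527, 0.2041, 0.2375]
tool_rot: [0.001, 0.11, 0.994, 0.001]
contact_force: [-0.1, 0.3, -1.6]
gripper_width: 0.58
grasp_force: 47.6
TCP [0.4527 0.2041 0.2375] yaw -12.64 tilt [ 0.003  0.002 -1.   ] togo tool mm [-7.  -0.1  7.5] turn -0.04 t 12.15
```

View pics/l5.png

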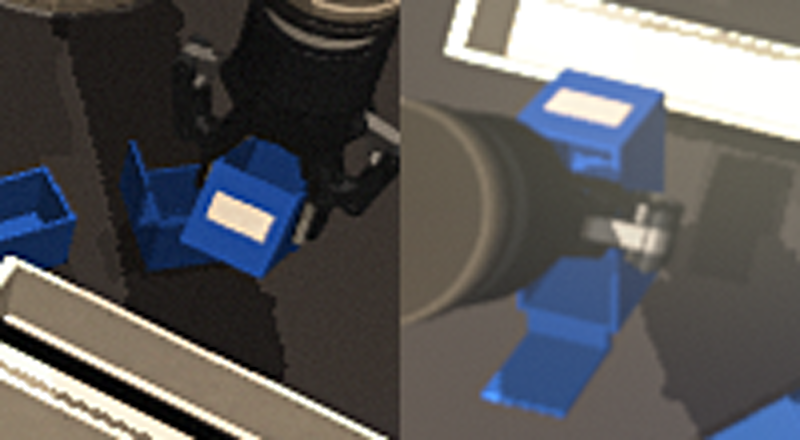

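Scene crop: front face rim (217,160), (305,190), bottom (182,240), (263,277). Top crop: rim (614,140), (520,117), bottom (662,93), (567,70); tongue tip edge (482,396)–(565,415).

```bash
python3 - <<'E'
from h import *
np.set_printoptions(precision=4,suppress=True)
t,s=cam("top"),cam("scene")
S=[(217,160),(305,190),(182,240),(263,277)];T=[(614,140),(520,117),(662,93),(567,70)]
P=[]
for a,b in zip(T,S):
    X,e=tri(t,(130+(a[0]-400)/4,200+a[1]/4),s,(390+b[0]/4,110+b[1]/4));P.append(X);print(X,e[0])
ex=np.array([np.cos(np.radians(-12.65)),np.sin(np.radians(-12.65)),0])
up=(P[0]+P[1]-P[2]-P[3])/2;print("len",np.linalg.norm(up),"tilt",np.degrees(np.arctan2(-up@ex,up[2])))
p,M=tool();g=p-M[:,2]*.005
rel=lambda X:((X-g)@ex*1000,(X-g)[2]*1000)
print("rim mid",rel((P[0]+P[1])/2),"bottom mid",rel((P[2]+P[3])/2))
for q in [(482,396),(565,415)]:
    for z in(.24,.255):print("tip at z",z,rel(onz(t,(130+(q[0]-400)/4,200+q[1]/4),z)))
for th in (27,30,33,36,39):
    c,n=np.cos(np.radians(th)),np.sin(np.radians(th))
    for sx in (0,-6,-10):
        f=lambda x,z:np.round([(x+sx)*c-(z-10)*n,(x+sx)*n+(z-10)*c],1)
        print(th,sx,"rim",f(55,25),"bot",f(55,-25),"tip",f(-69,68),"tiprear",f(-71,68))
E
```

```text
[0.4778 0.1752 0.2886] 0.0010176857279492943
[0.4863 0.2212 0.2899] 0.005029809027743315
[0.5013 0.1697 0.2428] 0.0006371214538154316
[0.5116 0.217  0.2421] 0.0016631157930276945
len 0.053001894890073745 tilt 27.985460019953287
rim mid (np.float64(31.066887009688628), np.float64(49.18835777915997)) bottom mid (np.float64(55.93603990720848), np.float64(2.3876359772439235))
tip at z 0.24 (np.float64(-99.16774686569019), np.float64(-0.07963404775657157))
tip at z 0.255 (np.float64(-95.52794555807334), np.float64(14.920365952243442))
tip at z 0.24 (np.float64(-98.53014898992097), np.float64(-0.07963404775657157))
tip at z 0.255 (np.float64(-94.90387197031392), np.float64(14.920365952243442))
27 0 rim [42.2 38.3] bot [64.9 -6.2] tip [-87.8  20.4] tiprear [-89.6  19.4]
27 -6 rim [36.8 35.6] bot [59.5 -8.9] tip [-93.2  17.6] tiprear [-94.9  16.7]
27 -10 rim [33.3 33.8] bot [ 56.  -10.8] tip [-96.7  15.8] tiprear [-98.5  14.9]
30 0 rim [40.1 40.5] bot [65.1 -2.8] tip [-88.8  15.7] tiprear [-90.5  14.7]
30 -6 rim [34.9 37.5] bot [59.9 -5.8] tip [-94.   12.7] tiprear [-95.7  11.7]
30 -10 rim [31.5 35.5] bot [56.5 -7.8] tip [-97.4  10.7] tiprear [-99.1   9.7]
33 0 rim [38.  42.5] bot [65.2  0.6] tip [-89.5  11.1] tiprear [-91.1  10. ]
33 -6 rim [32.9 39.3] bot [60.2 -2.7] tip [-94.5   7.8] tiprear [-96.2   6.7]
33 -10 rim [29.6 37.1] bot [56.8 -4.8] tip [-97.8   5.6] tiprear [-99.5   4.5]
36 0 rim [35.7 44.5] bot [65.1  4. ] tip [-89.9   6.4] tiprear [-91.5   5.2]
36 -6 rim [30.8 40.9] bot [60.2  0.5] tip [-94.8   2.8] tiprear [-96.4   1.7]
36 -10 rim [27.6 38.6] bot [57.  -1.9] tip [-98.    0.5] tiprear [-99.6  -0.7]
39 0 rim [33.3 46.3] bot [64.8  7.4] tip [-90.1   1.7] tiprear [-91.7   0.4]
39 -6 rim [28.6 42.5] bot [60.1  3.6] tip [-94.8  -2.1] tiprear [-96.3  -3.4]
39 -10 rim [25.5 40. ] bot [57.   1.1] tip [-97.9  -4.6] tiprear [-99.4  -5.9]
```

The tilt is about 28–33°, enough for the slot; tongue height is uncertain by ±8 mm and can be felt against the strip. Next I'll go up, across the rail and down to a standoff in front of the groove.

```bash
python3 -m inch '[[0,0,-0.02,0],[-0.01,0,-0.015,0],[-0.025,0,0,0],[-0.03,0,0,0],[-0.03,0,0,0],[-0.03,0,0,0],[-0.03,0,0,0],[-0.03,0,0,0],[-0.023,0,0,0],[-0.01,0,0,0],[0,0,0,0]]'
python3 -c "
from h import *
togo([.6654,.1564,.095],-12.6)"
```

```text
t: 13.45
eef_pos: [0.6651, 0.1551, 0.2696]
tool_rot: [-0.001, 0.111, 0.994, -0.001]
contact_force: [0.2, -0.5, -1.3]
gripper_width: 0.578
grasp_force: 47.5
TCP [0.6651 0.1551 0.2696] yaw -12.72 tilt [-0.002 -0.001 -1.   ] togo tool mm [ -0.3   1.6 174.6] turn -0.12 t 13.45
```

```bash
python3 -m inch '[[0,0,0.03,0],[0,0,0.04,0],[0,0,0.04,0],[0,0,0.035,0],[0,0,0.02,0],[0,0,0.0096,0],[0,0,0,0],[0,0,0,0]]'
cat >>h.py <<'E'
EX=np.array([np.cos(np.radians(-12.62)),np.sin(np.radians(-12.62)),0]);EY=np.array([-EX[1],EX[0],0])
O=np.array([.5473,.1828,.1])
def rc(X): X=np.asarray(X)-O; return np.round(np.array([X@EX,X@EY,X[2]])*1000,1)
def blue(d): 
    h=cv2.cvtColor(d["color"],cv2.COLOR_RGB2HSV); return cv2.inRange(h,(95,110,50),(130,255,255))
E
python3 - <<'E'
from h import *
togo([.6654,.1564,.095],-12.6)
t=cam("top");m=blue(t);v,u=np.nonzero(m)
X=np.array([onz(t,p,.118) for p in zip(u,v)]);R=(X-O)@np.c_[EX,EY]*1000
k=(R[:,0]>-10)&(R[:,0]<220)&(abs(R[:,1])<60);u,v,R=u[k],v[k],R[k]
for y in range(-32,33,4):
    s=R[abs(R[:,1]-y)<2]
    if len(s):print(y,"x min",round(s[:,0].min(),1),"max",round(s[:,0].max(),1),len(s))
s=cam("scene");cv2.imwrite("pics/s6.png",s["color"][:,:,::-1]);cv2.imwrite("pics/t6.png",t["color"][:,:,::-1])
E
```

```text
t: 14.25
eef_pos: [0.6652, 0.1563, 0.0979]
tool_rot: [0.001, 0.11, 0.994, 0.0]
contact_force: [-0.1, -0.1, -0.3]
gripper_width: 0.58
grasp_force: 47.5
TCP [0.6652 0.1563 0.0979] yaw -12.62 tilt [ 0.001  0.001 -1.   ] togo tool mm [-0.2  0.1  2.9] turn -0.02 t 14.25
-32 x min 60.7 max 146.2 17
-28 x min 43.2 max 171.8 64
-24 x min 32.8 max 176.4 82
-20 x min 25.2 max 177.6 88
-16 x min 24.2 max 177.1 87
-12 x min 23.7 max 176.1 82
-8 x min 24.8 max 177.4 79
-4 x min 24.3 max 176.9 73
0 x min 25.0 max 177.6 69
4 x min 24.0 max 177.1 56
8 x min 25.7 max 176.6 27
12 x min 24.6 max 175.5 19
16 x min 26.3 max 94.4 17
20 x min 79.9 max 96.7 9
```

The tip's rear edge is square to the rail, at x≈24 mm in front of it. I'll move in 28 mm, then feel upward for the strip.

```bash
python3 -m inch '[[0.01,0,0,0],[0.008,0,0,0],[0.005,0,0,0],[0.005,0,0,0],[0,0,0,0]]'
python3 -m inch '[[0,0,-0.003,0],[0,0,0,0]]';python3 -m inch '[[0,0,-0.003,0],[0,0,0,0]]'; python3 -c "
from h import *
togo([.6654,.1564,.095],-12.6);print(rc(tool()[0]))"
```

```text
t: 14.85
eef_pos: [0.6366, 0.1625, 0.0966]
tool_rot: [-0.0, 0.11, 0.994, 0.0]
contact_force: [0.1, -0.3, -1.3]
gripper_width: 0.582
grasp_force: 47.5
t: 15.05
eef_pos: [0.6381, 0.1619, 0.1002]
tool_rot: [0.001, 0.11, 0.994, 0.0]
contact_force: [0.4, -0.2, -2.3]
gripper_width: 0.58
grasp_force: 47.5
t: 15.25
eef_pos: [0.6379, 0.162, 0.103]
tool_rot: [0.0, 0.11, 0.994, 0.0]
contact_force: [0.5, -0.1, -1.4]
gripper_width: 0.579
grasp_force: 47.5
TCP [0.6379 0.162  0.103 ] yaw -12.66 tilt [ 0.001  0.    -1.   ] togo tool mm [-28.    0.6   8.1] turn -0.06 t 15.25
[93.  -0.5  3. ]
```

```bash
for i in 1 2 3 4; do python3 -m inch '[[0,0,-0.002,0],[0,0,0,0]]' | grep -E "eef|contact"; done
```

```text
eef_pos: [0.6376, 0.162, 0.1049]
contact_force: [0.5, -1.0, -2.0]
eef_pos: [0.6376, 0.1621, 0.1068]
contact_force: [-0.4, 0.9, -1.9]
eef_pos: [0.6376, 0.162, 0.1089]
contact_force: [-0.3, -0.1, -1.2]
eef_pos: [0.6376, 0.1621, 0.1109]
contact_force: [-0.2, -0.6, -1.3]
```

```bash
for i in 1 2 3 4 5; do python3 -m inch '[[0,0,-0.002,0],[0,0,0,0]]' | grep -E "eef|contact"; done; python3 - <<'E'
from h import *
print(rc(tool()[0]))
t=cam("top");m=blue(t);v,u=np.nonzero(m)
X=np.array([onz(t,p,.135) for p in zip(u,v)]);R=(X-O)@np.c_[EX,EY]*1000
k=(R[:,0]>-40)&(R[:,0]<220)&(abs(R[:,1])<60);R=R[k]
for y in range(-24,25,6):
    s=np.sort(R[abs(R[:,1]-y)<3][:,0])
    if len(s):print(y,s[:12].round(0))
E
```

```text
eef_pos: [0.6376, 0.162, 0.1129]
contact_force: [-0.0, 0.0, -2.8]
eef_pos: [0.6376, 0.1621, 0.1149]
contact_force: [0.1, -0.3, -1.6]
eef_pos: [0.6376, 0.1621, 0.1169]
contact_force: [-0.0, -0.4, -1.6]
eef_pos: [0.6376, 0.1621, 0.1189]
contact_force: [-0.4, 0.2, -2.2]
eef_pos: [0.6373, 0.162, 0.1204]
contact_force: [-0.6, 0.5, -3.7]
[92.3 -0.6 20.4]
-24 [ 8. 10. 10. 12. 12. 13. 15. 15. 16. 17. 17. 18.]
-18 [ 6.  7.  7.  8.  9.  9. 11. 11. 13. 14. 14. 15.]
-12 [ 7.  8.  9. 10. 10. 12. 12. 13. 14. 14. 15. 16.]
-6 [ 7.  8.  8.  9. 10. 11. 11. 13. 13. 15. 15. 16.]
0 [ 7.  7.  9. 10. 11. 12. 12. 13. 14. 14. 15. 16.]
6 [ 8.  8.  9. 10. 10. 11. 12. 12. 13. 14. 15. 17.]
12 [ 4.  5.  7.  7.  9. 30. 32. 33. 34. 34. 36. 38.]
18 [36. 38. 40. 42. 44. 45. 46. 47. 49. 49. 51. 53.]
24 [67.]
```

```bash
for i in 1 2; do python3 -m inch '[[0,0,-0.0015,0],[0,0,0,0]]' | grep -E "eef|contact"; done
```

```text
eef_pos: [0.6373, 0.162, 0.1217]
contact_force: [0.8, 0.7, -7.4]
eef_pos: [0.6373, 0.1621, 0.1235]
contact_force: [0.3, -0.1, -6.2]
```

Contact comes at TCP z≈0.120, so the tongue tip sits about 10 mm above the grasp point and the tilt is about 32°. I'll drop 3 mm, go in, then move up along the tongue.

```bash
python3 -m inch '[[0,0,0.003,0],[0.003,0,0,0],[0.005,0,0,0],[0,0,0,0]]'| grep -E "eef|contact"
python3 -m inch '[[0.0026,0,-0.004,0],[0.0026,0,-0.004,0],[0,0,0,0]]'| grep -E "eef|contact"
python3 -m inch '[[0.0026,0,-0.004,0],[0.0026,0,-0.004,0],[0,0,0,0]]'| grep -E "eef|contact"
```

```text
eef_pos: [0.6289, 0.1642, 0.1208]
contact_force: [-1.4, -0.3, -2.1]
eef_pos: [0.6247, 0.1652, 0.1296]
contact_force: [0.4, -0.1, -0.8]
eef_pos: [0.6195, 0.1664, 0.1373]
contact_force: [0.8, 0.6, -0.9]
```

```bash
python3 -m inch '[[0.003,0,-0.002,0],[0.003,0,0,0],[0.002,0,0,0],[0,0,0,0]]'| grep -E "eef|contact"
python3 -m inch '[[0.0015,0,0,0],[0.0015,0,0,0],[0,0,0,0]]'| grep -E "eef|contact"; python3 - <<'E'
from h import *
print(rc(tool()[0]))
t=cam("top");m=blue(t);v,u=np.nonzero(m)
for z in(.15,.155):
  X=np.array([onz(t,p,z) for p in zip(u,v)]);R=(X-O)@np.c_[EX,EY]*1000
  for y in (-12,-6,0,6):
    s=np.sort(R[(abs(R[:,1]-y)<1.2)&(R[:,0]>-60)&(R[:,0]<60)][:,0]);print(z,y,s.round(0).astype(int))
E
```

```text
eef_pos: [0.6112, 0.168, 0.1384]
contact_force: [0.1, -0.1, -1.1]
eef_pos: [0.6085, 0.1685, 0.1385]
contact_force: [-0.1, -0.3, -1.9]
[62.9 -0.5 38.5]
0.15 -12 [-32 -30 -28 -25 -23 -21 -19 -18 -16 -14 -12 -10 -10  -7  -5   4   6   8
  10  12  15  15  17  19  21  24  24  26  28  30  33  35  37  39  42  44
  46]
0.15 -6 [-31 -29 -29 -27 -25 -22 -20 -18 -16 -14 -11  -9  -7  -5  -4   4   5   7
   9  11  14  16  18  20  23  25  27  29  29  32  34  36  38  38  40  43
  45  47]
0.15 0 [-30 -28 -26 -24 -23 -21 -19 -17 -15 -15 -12 -10  -8  -6   3   5   7  10
  10  12  14  16  19  21  23  25  28  30  32  34  35  37  39  41  43  44
  46  48]
0.15 6 [-32 -30 -27 -25 -23 -21 -19 -18 -16 -14 -12  -9  -7  -5   4   6   9  11
  13  15  15  17]
0.155 -12 [-32 -30 -28 -26 -24 -21 -19 -17 -15 -13 -12 -10  -8  -6   3   5   8  10
  12  12  14  16  19  21  21  23  25  27  30  32  34  36  39  41  43  45
  46]
0.155 -6 [-32 -31 -29 -27 -25 -23 -22 -20 -18 -16 -14 -12 -10  -7  -7  -5   4   6
   8  11  13  15  17  20  22  24  26  26  29  31  33  35  35  37  40  42
  44  46  49]
0.155 0 [-31 -29 -26 -26 -24 -22 -20 -18 -17 -15 -13 -11  -8  -6  -4   3   5   7
   7   9  11  13  16  16  18  20  22  25  27  34  36  38  40  41  43  45
  47]
0.155 6 [-30 -28 -27 -25 -23 -21 -19 -17 -15 -12   3   6   8  10  12  13  15]
```

The tongue now shows behind the strip (blue from x −32 to −5), with the strip gap between it and the box. I'll lower onto the ledge, feeling for contact.

```bash
python3 -m inch '[[0,0,0.003,0],[0,0,0.003,0],[0,0,0,0]]'| grep -E "eef|contact"
for i in 1 2 3; do python3 -m inch '[[0,0,0.002,0],[0,0,0,0]]'| grep -E "eef|contact"; done
```

```text
eef_pos: [0.6084, 0.1683, 0.1319]
contact_force: [0.2, 0.1, -1.4]
eef_pos: [0.6086, 0.1684, 0.1303]
contact_force: [-0.2, 0.9, -2.0]
eef_pos: [0.6086, 0.1684, 0.1283]
contact_force: [-0.7, 0.2, -1.1]
eef_pos: [0.609, 0.1685, 0.127]
contact_force: [-1.2, -0.5, 1.2]
```

```bash
python3 -m inch '[[0,0,0,0],[-0.002,0,0.004,0],[-0.002,0,0.005,0],[-0.0015,0,0.005,0],[0,0,0,0]]' - 20| grep -E "eef|contact"
python3 -m inch '[[-0.001,0,0.005,0],[-0.001,0,0.005,0],[-0.0005,0,0.005,0],[0,0,0,0]]'| grep -E "eef|contact"
python3 -c "
from h import *
print(rc(tool()[0]))"
```

```text
eef_pos: [0.615, 0.1672, 0.1128]
contact_force: [1.3, -0.1, 1.7]
eef_pos: [0.6177, 0.1666, 0.098]
contact_force: [1.5, -0.0, 3.0]
[72.2 -0.4 -2. ]
```

```bash
python3 -m inch '[[0,0,0.004,0],[0,0,0.004,0],[0,0,0.003,0],[0,0,0,0]]'| grep -E "eef|contact"
python3 -m inch '[[0,0,0.002,0],[0,0,0,0]]'| grep -E "eef|contact|t:"
python3 -m inch '[[0,0,0.002,0],[0,0,0,0]]'| grep -E "eef|contact|t:"
```

```text
eef_pos: [0.6178, 0.1665, 0.0873]
contact_force: [2.7, -0.4, 4.3]
t: 21.65
eef_pos: [0.6177, 0.1666, 0.0854]
tool_rot: [0.001, 0.11, 0.994, 0.0]
contact_force: [2.8, -0.9, 5.5]
t: 21.85
eef_pos: [0.6176, 0.1667, 0.0833]
tool_rot: [0.001, 0.11, 0.994, 0.0]
contact_force: [2.2, 0.4, 5.5]
```

```bash
python3 -m inch '[[0.002,0,0,0],[0,0,0,0]]'| grep -E "eef|contact"
python3 -m inch '[[0,0,0,0],[0,0,0,0],[0,0,0,0],[0,0,0,0]]' 0.064 20
python3 -m inch '[[0,0,0,0],[0,0,0,0],[0,0,0,0]]' 0.08
python3 -m inch '[[0,0,-0.01,0],[0,0,-0.02,0],[0,0,-0.03,0],[0,0,-0.04,0],[-0.04,0,-0.03,0],[-0.05,0,0,0],[-0.05,0,0,0],[-0.02,0,0,0],[0,0,0,0]]'
python3 - <<'E'
from h import *
a=cam("scene")["color"];b=cam("top")["color"]
cv2.imwrite("pics/s9.png",a[:,:,::-1]);cv2.imwrite("pics/t9.png",b[:,:,::-1])
a=a[155:295,370:510,::-1];b=b[150:255,137:277,::-1];b=cv2.copyMakeBorder(b,0,35,0,0,cv2.BORDER_CONSTANT)
cv2.imwrite("pics/l9.png",cv2.resize(np.hstack([a,b]),(800,400),interpolation=cv2.INTER_CUBIC))
E
```

```text
eef_pos: [0.6154, 0.1672, 0.0833]
contact_force: [2.7, -1.0, 6.0]
t: 22.45
eef_pos: [0.614, 0.1672, 0.0821]
tool_rot: [-0.001, 0.11, 0.994, -0.0]
contact_force: [0.6, -0.1, 0.7]
gripper_width: 0.746
grasp_force: 0.0
t: 22.75
eef_pos: [0.6146, 0.1671, 0.0826]
tool_rot: [-0.0, 0.11, 0.994, -0.0]
contact_force: [0.0, -0.1, -0.2]
gripper_width: 0.935
grasp_force: 0.0
t: 23.65
eef_pos: [0.7729, 0.1297, 0.2125]
tool_rot: [0.001, 0.111, 0.994, -0.001]
contact_force: [0.2, -0.4, 0.4]
gripper_width: 0.94
grasp_force: 0.0
```

View pics/l9.png

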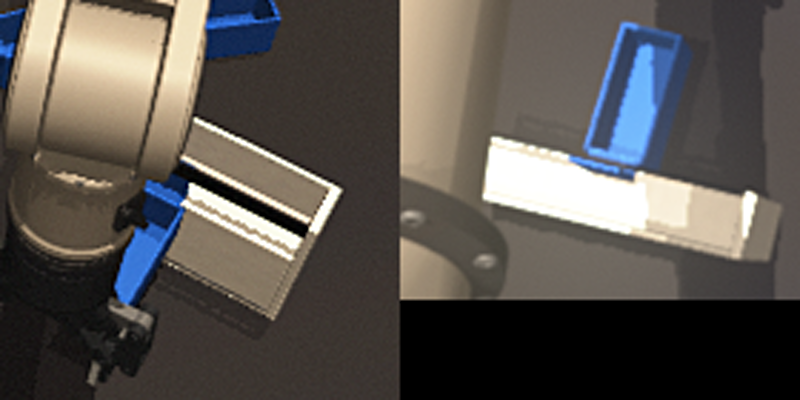

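The bin hangs by itself, with the tongue behind the strip and the box in front. Top crop rim corners are (622,23), (688,38), (585,152) and about (650,168). I'll move the arm aside and check level and squareness numerically.

```bash
python3 -m inch '[[0,-0.02,-0.03,0],[0,-0.04,-0.02,0],[0,-0.045,0,0],[0,-0.045,0,0],[0,-0.045,0,0],[0,-0.045,0,0],[0,-0.04,0,0],[0,0,0,0]]'|grep -E "eef|t:"
python3 - <<'E'
from h import *
t,s=cam("top"),cam("scene")
def quad(d,f):
    m=cv2.morphologyEx(blue(d),cv2.MORPH_CLOSE,np.ones((3,3)));n,l,st,c=cv2.connectedComponentsWithStats(m)
    for i in range(1,n):
        if st[i,4]>150: print(f,st[i].tolist(),c[i].round(1),rc(onz(d,c[i],.09)))
    return l
lt=quad(t,"top");ls=quad(s,"scene")
for (x,y) in [(622,23),(688,38),(585,152),(650,166)]: print("rim",rc(onz(t,(137+(x-400)/2.857,150+y/2.857),.105)))
def comp(d,l):
    best=min((i for i in range(1,l.max()+1) if (l==i).sum()>150),key=lambda i:np.linalg.norm(rc(onz(d,np.argwhere(l==i).mean(0)[::-1],.09))[:2]-[55,0]))
    c=max(cv2.findContours((l==best).astype(np.uint8),0,1)[0],key=cv2.contourArea); return cv2.approxPolyDP(cv2.convexHull(c),2.0,True)[:,0].tolist()
print("top hull",comp(t,lt));print("scene hull",comp(s,ls))
E
```

```text
t: 24.55
eef_pos: [0.706, -0.1494, 0.2641]
tool_rot: [0.0, 0.115, 0.993, -0.002]
top [266, 80, 53, 46, 1023] [291.7 103.7] [ 283.9 -121.9  -10. ]
top [197, 158, 41, 53, 991] [218.9 183.6] [ 56.9  -0.9 -10. ]
top [185, 298, 53, 43, 1127] [211.3 319.2] [-244.6  -63.5  -10. ]
scene [420, 145, 48, 33, 1111] [443.4 161.7] [-201.4  -43.1  -10. ]
scene [361, 151, 48, 35, 1052] [384.2 167.3] [-100.3 -167.3  -10. ]
scene [393, 212, 43, 60, 1250] [414.9 241.1] [ 57.4   1.4 -10. ]
scene [289, 283, 60, 50, 1585] [318.7 309.3] [ 325.3 -100.6  -10. ]
rim [111.3  19.5   5. ]
rim [111.4 -36.    5. ]
rim [ 2.7 21.2  5. ]
rim [  3.6 -32.5   5. ]
top hull [[235, 162], [237, 170], [222, 206], [218, 210], [197, 206], [214, 158]]
scene hull [[423, 212], [434, 218], [434, 228], [410, 271], [393, 261], [394, 254], [415, 219]]
```

```bash
python3 - <<'E'
from h import *
s=cam("scene");t=cam("top");K=s["mtx"]
def proj(d,X):
    T=np.linalg.inv(d["world_from_camera"]);c=T[:3,:3]@X+T[:3,3];return [round(float(K_),1) for K_ in (d["mtx"][0,2]+d["mtx"][0,0]*c[0]/-c[2],d["mtx"][1,2]-d["mtx"][1,1]*c[1]/-c[2])]
for a in (0,5,-10,10):   # front-down deg about ledge edge
    r=np.radians(a);print(a)
    for n,x,y,z in [("FrimR",55,-25,25),("FrimL",55,25,25),("FbotL",55,25,-25),("FbotR",55,-25,-25),("tipR",-69,-20,68),("tipL",-69,20,68)]:
        x+=57;z-=20;X=O+(EX*(x*np.cos(r)+z*np.sin(r))+EY*(y-6.5)+np.array([0,0,1])*(-x*np.sin(r)+z*np.cos(r)))/1000 if 0 else O+(EX*(x*np.cos(r)+z*np.sin(r))+EY*y+np.array([0,0,1])*(-x*np.sin(r)+z*np.cos(r)))/1000
        print(n,proj(s,X),proj(t,X))
E
```

```text
0
FrimR [395.3, 249.9] [233.3, 162.0]
FrimL [414.5, 260.2] [212.5, 157.2]
FbotL [411.4, 269.9] [218.3, 161.9]
FbotR [392.8, 259.9] [238.0, 166.4]
tipR [423.6, 203.3] [212.1, 211.9]
tipL [438.9, 210.9] [194.3, 207.8]
5
FrimR [394.8, 251.9] [234.2, 162.9]
FrimL [413.9, 262.1] [213.7, 158.2]
FbotL [411.6, 270.3] [218.9, 164.5]
FbotR [393.2, 260.4] [238.4, 168.9]
tipR [422.9, 204.4] [212.5, 210.0]
tipL [438.2, 212.0] [194.7, 205.8]
-10
FrimR [396.8, 245.0] [231.0, 161.2]
FrimL [416.3, 255.3] [209.8, 156.4]
FbotL [411.4, 268.1] [216.7, 157.7]
FbotR [392.6, 257.9] [236.8, 162.3]
tipR [424.9, 201.6] [211.5, 215.7]
tipL [440.2, 209.1] [193.8, 211.5]
10
FrimR [394.4, 253.6] [235.1, 164.1]
FrimL [413.4, 263.8] [214.8, 159.5]
FbotL [412.0, 270.4] [219.3, 167.2]
FbotR [393.7, 260.5] [238.6, 171.6]
tipR [422.1, 205.5] [212.9, 208.0]
tipL [437.5, 213.2] [195.1, 203.9]
```

```bash
python3 -c "
from station import bot
print(bot.hand_in(),bot.get_obs()['t'])"
```

```text
the job is handed in; nothing more can be done
the job is handed in; nothing more can be done
```

The blue bin hangs by itself on the white rail, tongue behind the black strip, square and within about 5° of level by the camera check; I handed the job in at about 25 s of the 45 s allowed, but the hand-in gave no verdict.

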